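Clear the olive pots and fold up the trivet

ROBOT

A 6-joint arm with a two-finger parallel gripper is mounted at the origin on a cart in front of the work surface, level with it; the furniture and walls round the work are solid. World frame = base frame: x ahead of the robot, y to its left, z up, the work surface at z = 0. Lengths are in mm, angles in rad, forces in N, time in s.
With the tool pointing down it reaches from about 350 to 775 mm from the base axis. Payload 7.3 kg.
Tool frame: the origin (TCP) lies midway between the tips of the shut fingers; the grasp point (between the pads) lies 19 mm behind it; z points along the fingers, y is the line along which they close (so a half turn about z gives the same grasp; the last joint's range is limited). The gripper opens to 92 mm and grips with 3 to 60 N. Pads are 19 mm wide; open, the fingers measure 130 mm over their backs; the gripper's body (75 mm by 190 mm) begins 47 mm behind the grasp point.
Start: joints at [-1.349, 0.342, 1.524, -0, 1.275, -0.146], TCP at [188.794, -489.9, 226.741] pointing down, gripper open.
Joint ranges: [-2.53, 2.53], [-0.77, 2.02], [0.04, 2.7], [-1, 4.14], [0.28, 2.66], [-3.11, 3.11]. Speed limits (rad/s): [2.57, 2.57, 3.14, 3.14, 3.14, 3.14].

INTERFACE

Orientations are given as [roll, pitch, yaw] about the fixed x, y, z axes, in that order (R = Rz(yaw) Ry(pitch) Rx(roll)).
In Python, from plant import bot gives the robot as it stands. The module is installed in compiled form; this text tells all that it offers.
- The arm moves only by the shell command python3 -m crank 'ROWS' [OPENING]. ROWS is JSON, a list of rows, each a list of 6 numbers: the shift along the tool's x, y, z in m, then the turn, a rotation vector about the tool's x, y, z in rad. In form: [[dx, dy, dz, wx, wy, wz], ...]. A call has 1 to 5 rows; each row shifts and turns the commanded pose from where the row before left it, along the tool's axes as they then stand; what a row does not reach is not made up. A row lasts 1/8 s, in which the tool goes at most 62.5 mm and 10.7 degrees, less where a joint would pass 70% of its speed; a pose out of reach is approached as far as the arm can. A call is refused whole if a number of a shift passes 0.0625 or a number of a turn 0.188, either way. A call with a gripper value outside its range is refused whole. OPENING is the opening in per cent of the stroke, from 0 (shut) to 100 (fully open), set as the call begins (- or left out, the last holds). The fingers move at their own pace and stop on an object; the grip force is fixed at half the most. Time passes only in rows, so rows that do not move let the fingers close. It gives the time, the measured TCP pose, the force, the opening and the grip force at its end, in the units of the state.
- bot.get_obs(): the state, without advancing time (a new reading comes with each control period).
- bot.capture(name): name is "side" or "top"; returns a dict with "color" (420x560x3 uint8, blue, green, red), "fov_y" (degrees; the focal length in pixels is half the picture's height over the tangent of half this angle, whatever the lens; pixels are square), "cx", "cy" (the principal point, pixels), "extrinsics" (4x4, takes a point from world to camera coordinates). Camera axes: x right, y up, looking along -z (the intrinsics and any distortion apply to the point x, -y, -z); pixel columns grow to the right and rows downward; lengths in mm; the calibration is good to about 2 mm. A picture is of the moment at which its call begins. There is no depth.
- bot.close_job(): hands the job in; it is judged then, once.
The state is a dict: "time": time; "joint_positions": joint angles; "dq": joint speeds; "tau": joint torques, N m; "tool_pos": TCP position; "tcp_rot": TCP orientation; "contact_force": force on the tool from outside, world axes, zero at the start; "moment": the same for the moment, N m; "grip_width": finger opening in mm; "finger_force": force on a finger pad.
Only numpy, scipy, OpenCV 4.12 (cv2) and the standard library are available. Lean on these libraries where they do the work, as an engineer would, in place of code of your own. Each camera call takes 0.05 s, during which the arm holds its last target. There are 200 camera calls.

TASK

Clear up the worktop: stand every small olive-green pot upright on the pot stand, one to a bay, centred on the cork disc between the metal stops. Then fold the wooden trivet up by its knobs, one slat at a time from the loose end inwards (end slat onto the middle one, then those onto the next, then the whole onto the wide base slat) until each lies fully home along the one beneath it. Leave the other things where they are.

Things in the scene. Friction and masses are not known exactly. Their poses are not given: they have to be found in the camera images.
- pot_1: closed olive-green storage pot with a screw lid, 53 mm tall; body 50 mm in diameter up to 30 mm height, lid 53 mm in diameter above; 0.08 kg; origin at the centre of its underside, z up. It stands on the worktop or on the trivet's base slat at the start. The four pots are alike and any may be absent
- pot_2: closed olive-green storage pot with a screw lid, 53 mm tall; body 50 mm in diameter up to 30 mm height, lid 53 mm in diameter above; 0.08 kg; origin at the centre of its underside, z up. It stands on the worktop or on the trivet's base slat at the start. The four pots are alike and any may be absent
- pot_3: closed olive-green storage pot with a screw lid, 53 mm tall; body 50 mm in diameter up to 30 mm height, lid 53 mm in diameter above; 0.08 kg; origin at the centre of its underside, z up. It stands on the worktop or on the trivet's base slat at the start. The four pots are alike and any may be absent
- pot_4: closed olive-green storage pot with a screw lid, 53 mm tall; body 50 mm in diameter up to 30 mm height, lid 53 mm in diameter above; 0.08 kg; origin at the centre of its underside, z up. It stands on the worktop or on the trivet's base slat at the start. The four pots are alike and any may be absent
- stand: fixed pot stand: wooden plate 130 (x) x 276 (y) x 6 mm; origin at the centre of its underside. Five steel strips (60 mm along x, centred on it, 5 mm thick, 30 mm high above the plate) stand across it at y = -132, -66, 0, 66, 132 mm and bound four bays, each 61 mm wide in y and open to -x and +x
- bay_1 (a point): centre of a bay, at the centre of its 48 mm cork disc on the plate's top (6 mm above the worktop), at stand y = 99 mm; axes as the stand's
- bay_2 (a point): centre of a bay, at the centre of its 48 mm cork disc on the plate's top (6 mm above the worktop), at stand y = 33 mm; axes as the stand's
- bay_3 (a point): centre of a bay, at the centre of its 48 mm cork disc on the plate's top (6 mm above the worktop), at stand y = -33 mm; axes as the stand's
- bay_4 (a point): centre of a bay, at the centre of its 48 mm cork disc on the plate's top (6 mm above the worktop), at stand y = -99 mm; axes as the stand's
- trivet: fixed base slat of the folding trivet, wooden, 60 mm wide (x), 8 mm thick, from y = +20 to -155 mm of its origin, which lies on the worktop under the pivot of slat_a. Up to two pots stand on it at the start. Three more slats are pivoted end to end on it about upright axes, each one layer higher, all 8 mm thick with rounded ends: slat_a (30 mm wide, underside at 9 mm), slat_b (28 mm wide, underside at 18 mm), slat_c (26 mm wide, underside at 27 mm, the loose end)
- pivot_a (a point): pivot of slat_a on the base slat, 17 mm above the worktop, right above the trivet's origin
- knob_a (a point): top centre of the steel knob at the far end of slat_a, 115 mm from pivot_a; upright round pin, 14 mm in diameter, top 70 mm above the worktop, free from the slats beneath up to its top. It spins freely on its pin, so a grip need not turn with the slat, and stands on the pivot axis of slat_b
- knob_b (a point): top centre of the like knob at the far end of slat_b, 90 mm from knob_a, top 70 mm above the worktop; spins freely; on the pivot axis of slat_c
- knob_c (a point): top centre of the like knob at the loose end of slat_c, 55 mm from knob_b, top 70 mm above the worktop; spins freely
- slat_a (a joint): angle of slat_a (rad), 0 = folded home (hard stop), lying along the base slat to its -y; grows clockwise seen from above, to 2.9. Stays where it is left; friction about 0.35 N m
- slat_b (a joint): angle of slat_b (rad), 0 = folded home (hard stop), lying back along slat_a with knob_b 25 mm from pivot_a; grows counterclockwise seen from above, to 2.9. Stays where it is left; friction about 0.1 N m
- slat_c (a joint): angle of slat_c (rad), 0 = folded home (hard stop), lying back along slat_b with knob_c 35 mm from knob_a; grows clockwise seen from above, to 2.9. Stays where it is left; friction about 0.02 N m
- jam_jar: bystander: red jam jar with a green lid, 62 mm in diameter, 86 mm tall; origin under its centre
- lemon: bystander: lemon, 78x55x56 mm
- blue_tub: bystander: white tub with a blue cap, 63 mm in diameter, 83 mm tall; origin under its centre
- spice_jar: bystander: spice jar, 41 mm in diameter, 105 mm tall; origin under its centre
- coffee_jar: bystander: glass jar with a green lid, 89 mm in diameter, 137 mm tall; origin under its centre
Things that resemble listed ones, but are neither listed nor needed, are in the scene too. Leave any red look-alike of the pot_3 alone. Leave any red look-alike of the pot_1 alone.

How it is judged:
By the outcome, as a careful person would: the job done as asked, in the order asked, and still so for the second after the job is handed in, with the robot touching nothing.
Of pot_1, pot_2, pot_3, pot_4 only 3 to 4 are there at a start; the rules pass over those that are not, and their reading is None.
At some moment in a run one of pot_1, pot_2, pot_3 may be knocked a few centimetres aside while the robot is not near it.
It also fails if it takes over 192 s, if anything falls off the work surface, if the arm or the gripper's body presses on something with over 40 N, if the wrist force passes 120 N, or if a joint passes its speed limit or range.

## Working session

There is one attempt and no reset: what is moved stays moved. The work goes in short steps, Python scripts to look and compute and a shell command to move; the robot and the scene stay as the last step left them, time stands still between calls to the robot, and variables do not carry over. Pictures are saved under pics/ and viewed, at most 14 in all, crops included, and the job is handed in when it is done.

```bash
mkdir -p pics; python3 - <<'E'
from plant import bot
import cv2,pickle
o=bot.get_obs(); print(o)
d={}
for n in("side","top"):
    c=bot.capture(n); d[n]=c; cv2.imwrite(f"pics/{n}0.png",c["color"]); print(n,{k:v for k,v in c.items() if k!="color"})
pickle.dump(d,open("cap0.pkl","wb"))
E
```

```text
{'time': 0.0, 'joint_positions': array([-1.34895068e+00,  3.42730439e-01,  1.52503354e+00, -3.39275371e-05,
        1.27540263e+00, -1.46014788e-01]), 'dq': array([-5.83498814e-04, -2.34187336e-04, -9.83332687e-05, -4.78596516e-04,
        6.89925052e-04, -4.93096389e-05]), 'tau': array([-2.10969010e-04, -4.31245708e+01, -2.44217259e+01,  7.17471843e-02,
        5.61016321e-02, -1.38924315e-04]), 'tool_pos': array([ 188.71123051, -489.46328549,  226.03519708]), 'tcp_rot': array([-3.14003072e+00, -1.96908233e-04,  3.67870189e-01]), 'contact_force': array([-0.49695643,  0.78456675,  0.1785029 ]), 'moment': array([-0.034386  , -0.05297513, -0.01300731]), 'finger_force': 0.0, 'grip_width': 91.87811772901492}
side {'fov_y': 45.241028003356014, 'cx': 272.84733397357763, 'cy': 205.87212560348414, 'extrinsics': array([[-6.11067944e-01, -7.91504202e-01,  1.08197481e-02,
         2.87712850e+02],
       [ 6.14553671e-01, -4.65752444e-01,  6.36709074e-01,
        -3.95507550e+02],
       [-4.98918583e-01,  3.95721821e-01,  7.71028202e-01,
        -1.11351027e+03],
       [ 0.00000000e+00,  0.00000000e+00,  0.00000000e+00,
         1.00000000e+00]])}
top {'fov_y': 53.04333374098246, 'cx': 276.87798329607716, 'cy': 208.5518276919504, 'extrinsics': array([[-6.41680991e-03, -9.99910271e-01, -1.17590177e-02,
        -2.36125524e+01],
       [ 9.95735289e-01, -7.47139515e-03,  9.19533169e-02,
        -5.30514848e+02],
       [-9.20329223e-02, -1.11188220e-02,  9.95693885e-01,
        -1.37767580e+03],
       [ 0.00000000e+00,  0.00000000e+00,  0.00000000e+00,
         1.00000000e+00]])}
```

View pics/top0.png

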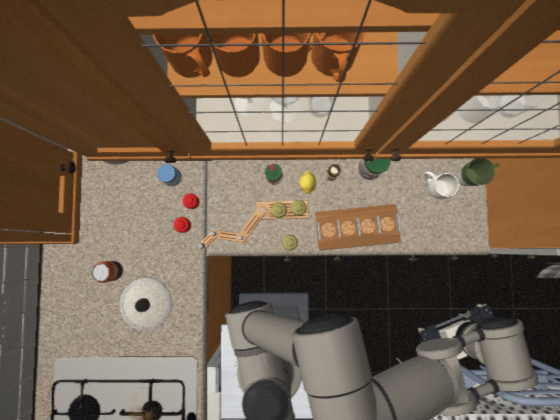

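View pics/side0.png

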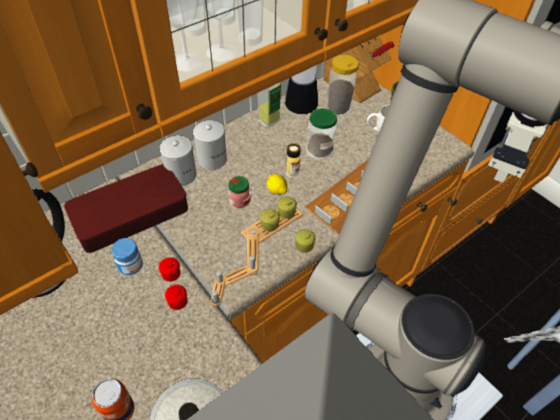

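Top view: olive pots at (278,210) and (298,207) on the base slat, and (290,242) on the worktop. The red look-alikes at (190,201) and (181,225) are to be left, and the green lid at (273,173) is the jam jar. The stand is at about (358,227), and the trivet chain runs from (262,210) to (207,242). I'll confirm this in one enlarged crop.

```bash
cat > vis.py <<'E'
import numpy as np,cv2,pickle
def foc(c): return c["color"].shape[0]/2/np.tan(np.radians(c["fov_y"]/2))
def proj(c,P):
    q=c["extrinsics"][:3,:3]@np.asarray(P,float)+c["extrinsics"][:3,3]; f=foc(c)
    return np.array([c["cx"]+f*q[0]/-q[2], c["cy"]-f*q[1]/-q[2]])
def ray(c,uv):
    R=c["extrinsics"][:3,:3];t=c["extrinsics"][:3,3];f=foc(c)
    d=R.T@np.array([(uv[0]-c["cx"])/f,-(uv[1]-c["cy"])/f,-1.]); return -R.T@t,d
def onplane(c,uv,z):
    o,d=ray(c,uv); return o+d*(z-o[2])/d[2]
def tri(c1,uv1,c2,uv2):
    o1,d1=ray(c1,uv1);o2,d2=ray(c2,uv2)
    A=np.stack([d1,-d2],1);s=np.linalg.lstsq(A,o2-o1,rcond=None)[0]
    a=o1+d1*s[0];b=o2+d2*s[1];return (a+b)/2,np.linalg.norm(a-b)
def blobs(c,lo,hi,amin=20):
    m=cv2.inRange(cv2.cvtColor(c["color"],cv2.COLOR_BGR2HSV),lo,hi)
    n,l,s,ce=cv2.connectedComponentsWithStats(m)
    return [(ce[i].round(1),s[i]) for i in range(1,n) if s[i][4]>=amin],m
def cap(tag):
    from plant import bot
    d={n:bot.capture(n) for n in("side","top")}; pickle.dump(d,open(f"cap{tag}.pkl","wb")); return d
E
python3 - <<'E'
from vis import *
d=pickle.load(open("cap0.pkl","rb"))
a=cv2.resize(d["top"]["color"][150:260,195:410],None,fx=3.7,fy=3.7,interpolation=cv2.INTER_CUBIC)[:, :800]
b=cv2.resize(d["side"]["color"][150:310,195:405],None,fx=3.7,fy=3.7,interpolation=cv2.INTER_CUBIC)[:, :800]
cv2.imwrite("pics/t1.png",a);cv2.imwrite("pics/s1.png",b)
for n in d:
  B,m=blobs(d[n],(22,100,50),(38,255,190)); print(n)
  for x in B: print(x[0],x[1])
E
```

```text
side
[344.   69.6] [332  62  26  12 107]
[267.6 113.1] [259  97  20  27 278]
[281.4 185.3] [270 174  17  21  91]
[277.7 213.1] [260 196  36  35 679]
[304.5 240. ] [295 229  20  23 371]
top
[309.9 184.7] [300 172  16  22 119]
[297.8 207.3] [291 200  15  16 178]
[278.3 209.5] [271 202  15  16 183]
[289.4 242. ] [283 235  14  15 163]
```

View pics/t1.png

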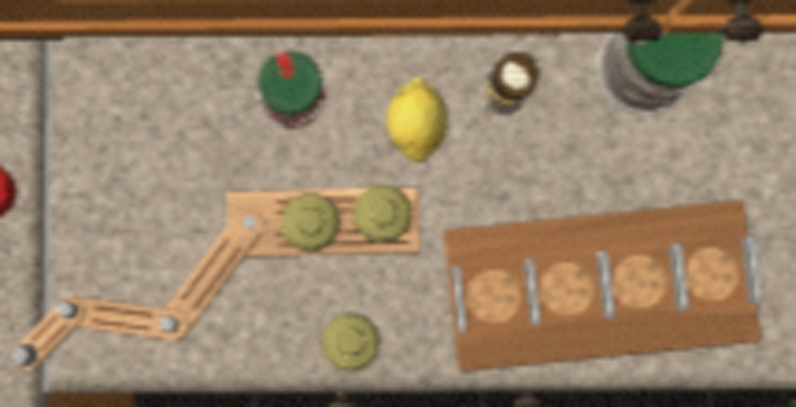

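View pics/s1.png

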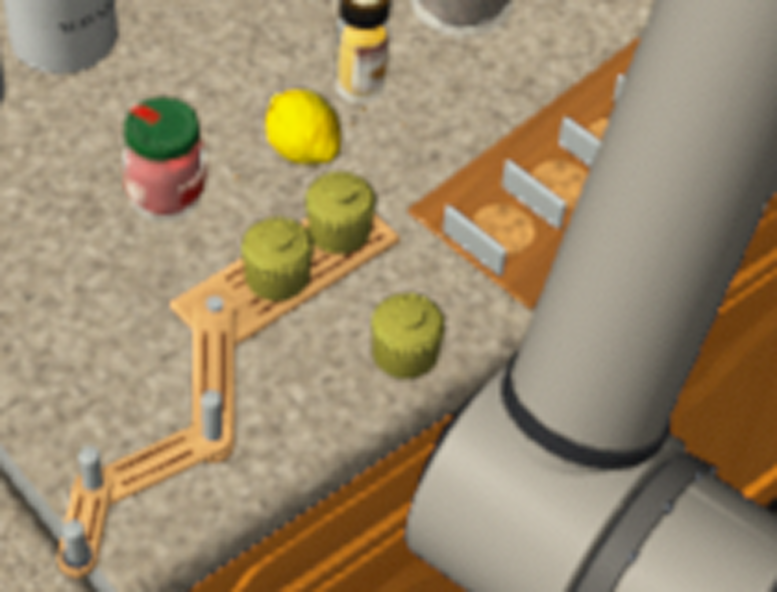

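Crop: three olive pots, two on the base slat (310,221) and (381,213) and one at (350,341) on the worktop. The red look-alikes are outside the crop. Knob tops are a (168,323), b (66,310), c (24,355), and the pivot is at (249,222). The cork discs are at (494,295), (567,288), (639,280) and (712,273).

```bash
python3 - <<'E'
from vis import *
d=pickle.load(open("cap0.pkl","rb"));T=d["top"];S=d["side"]
np.set_printoptions(precision=1,suppress=True)
t=lambda u,v:(u/3.7+195-.36,v/3.7+150-.36)
s=lambda u,v:(u/3.7+195-.36,v/3.7+150-.36)
K=dict(c=((24,355),(76,528),70),b=((66,310),(91,455),70),a=((168,323),(212,398),70),piv=((249,222),(215,303),19))
for k,(a,b,z) in K.items(): print(k,onplane(T,t(*a),z),onplane(S,s(*b),z),tri(T,t(*a),S,s(*b)))
D=[onplane(T,t(*a),6) for a in((494,295),(567,288),(639,280),(712,273))]
print("discs",*D); v=D[0]-D[3]; print(np.linalg.norm(v)/3,np.degrees(np.arctan2(-v[0],v[1])), "side disc",onplane(S,s(504,228),6),onplane(S,s(557,180),6))
for uv,z in(((297.8,207.3),61),((278.3,209.5),61),((289.4,242),53)): print("pot",onplane(T,uv,z-6))
for uv in((341,212),(277,258),(407,334)): print("pot side ctr",onplane(S,s(*uv),34 if uv[1]<300 else 26))
print("base corners",[onplane(T,t(*a),8)[:2] for a in((228,193),(418,187),(419,248),(230,257))])
E
```

```text
c [408.8 215.6  70. ] [408.6 219.1  70. ] (array([409.6, 217.3,  66.3]), np.float64(2.4866516972512995))
b [447.5 179.5  70. ] [447.7 181.6  70. ] (array([448.1, 180.5,  68.2]), np.float64(1.7166530977299197))
a [435.6  90.9  70. ] [435.9  92.9  70. ] (array([436.2,  91.7,  68.3]), np.float64(1.729182581967986))
piv [527.5  22.8  19. ] [529.4  23.3  19. ] (array([528. ,  23.3,  20.3]), np.float64(1.6011499051403613))
discs [ 460.6 -198.7    6. ] [ 466.5 -264.9    6. ] [ 473.3 -330.2    6. ] [ 479.2 -396.4    6. ]
66.1891560825798 5.366023773171883 side disc [ 461.8 -199.1    6. ] [ 472.7 -264.1    6. ]
pot [531.1 -95.8  55. ]
pot [524.4 -32.3  55. ]
pot [418.7 -67.6  47. ]
pot side ctr [531.5 -95.   34. ]
pot side ctr [525.8 -30.6  34. ]
pot side ctr [420.2 -66.5  26. ]
base corners [array([555.3,  42.4]), array([ 559.4, -131. ]), array([ 503.7, -131.2]), array([496.7,  40.7])]
```

Both views agree to about 2 mm. Three pots are present: (531,-95), (525,-31) and (419,-67). First I rotate to align with the stand, then move above the worktop pot.

```bash
cat > go.py <<'E'
# print tool-axis shifts (m) from present pose to world target x y z [yaw]
import sys,numpy as np
from plant import bot
from scipy.spatial.transform import Rotation as R
o=bot.get_obs(); M=R.from_euler("xyz",o["tcp_rot"]).as_matrix()
p=np.array(o["tool_pos"]); print("t",round(o["time"],2),"p",p.round(1),"rpy",np.round(o["tcp_rot"],3),"w",round(o["grip_width"],1),"F",np.round(o["contact_force"],1))
for a in sys.argv[1:]:
    v=np.array([float(x) for x in a.split(",")]); d=M.T@(v[:3]-p); print(a,"shift",(d/1000).round(4),"len",np.linalg.norm(d).round(1)); p=v[:3]
E
python3 -m crank '[[0,0,0,0,0,-0.185],[0,0,0,0,0,-0.185],[0,0,0,0,0,-0.185],[0,0,0,0,0,-0.185],[0,0,0,0,0,-0.185]]' 95
python3 -m crank '[[0,0,0,0,0,-0.185],[0,0,0,0,0,-0.185],[0,0,0,0,0,0]]'
python3 -m crank '[[0.0498,0.0337,0.0107,0,0,0],[0.0498,0.0337,0.0107,0,0,0],[0.0498,0.0337,0.0107,0,0,0],[0.0498,0.0337,0.0107,0,0,0]]'
python3 -m crank '[[0.0498,0.0337,0.0107,0,0,0],[0.0498,0.0337,0.0107,0,0,0],[0.0498,0.0337,0.0107,0,0,0],[0.0498,0.0337,0.0107,0,0,0],[0,0,0,0,0,0]]'
python3 go.py 419.5,-67,140 419.5,-67,22
```

```text
time: 0.72
tool_pos: [188.7, -489.6, 226.3]
tcp_rot: [-3.141, -0.001, 1.299]
contact_force: [0.9, 0.1, -0.2]
grip_width: 87.2
finger_force: 0.0
time: 1.1
tool_pos: [188.8, -489.7, 226.4]
tcp_rot: [-3.142, -0.001, 1.661]
contact_force: [-0.8, 0.0, 0.8]
grip_width: 87.0
finger_force: 0.0
time: 1.6
tool_pos: [305.3, -277.5, 183.6]
tcp_rot: [3.141, 0.0, 1.657]
contact_force: [1.0, -0.6, -0.4]
grip_width: 87.2
finger_force: 0.0
time: 2.22
tool_pos: [421.3, -64.7, 140.3]
tcp_rot: [-3.14, -0.001, 1.665]
contact_force: [-0.9, -0.4, 0.0]
grip_width: 87.1
finger_force: 0.0
t 2.23 p [421.3 -64.7 140.3] rpy [-3.140e+00 -1.000e-03  1.665e+00] w 87.1 F [-0.9 -0.4  0. ]
419.5,-67,140 shift [-0.0021 -0.002   0.0003] len 2.9
419.5,-67,22 shift [-1.00e-04  1.00e-04  1.18e-01] len 118.0
```

```bash

python3 -m crank '[[-0.002,-0.002,0.03,0,0,0],[0,0,0.04,0,0,0],[0,0,0.03,0,0,0],[0,0,0.018,0,0,0],[0,0,0,0,0,0]]'
python3 -m crank '[[0,0,0,0,0,0],[0,0,0,0,0,0],[0,0,0,0,0,0],[0,0,0,0,0,0],[0,0,0,0,0,0]]' 0
python3 -m crank '[[0,0,0,0,0,0],[0,0,-0.03,0,0,0],[0,0,-0.05,0,0,0],[0,0,0,0,0,0]]'
python3 go.py 460.6,-198.9,102 460.6,-198.9,29
```

```text
time: 2.85
tool_pos: [417.8, -71.2, 22.3]
tcp_rot: [-3.139, -0.001, 1.659]
contact_force: [-0.6, 1.5, 0.8]
grip_width: 87.2
finger_force: 0.0
time: 3.48
tool_pos: [419.2, -70.7, 23.5]
tcp_rot: [3.141, 0.0, 1.663]
contact_force: [-0.1, -0.1, 5.6]
grip_width: 52.4
finger_force: 30.0
time: 3.98
tool_pos: [420.8, -71.2, 105.7]
tcp_rot: [3.136, 0.003, 1.663]
contact_force: [-0.6, 0.1, -1.4]
grip_width: 52.6
finger_force: 30.0
t 3.98 p [420.8 -71.2 105.7] rpy [3.136e+00 3.000e-03 1.663e+00] w 52.6 F [-0.6  0.1 -1.4]
460.6,-198.9,102 shift [-0.1308  0.0278  0.0043] len 133.8
460.6,-198.9,29 shift [ 0.0002 -0.0004  0.073 ] len 73.0
```

```bash

python3 -m crank '[[-0.045,0.0095,0,0,0,0],[-0.045,0.0095,0,0,0,0],[-0.0446,0.0093,0,0,0,0],[0,0,0,0,0,0],[0,0,0,0,0,0]]'
python3 go.py 461,-202.7,102 461,-202.7,31
```

```text
time: 4.6
tool_pos: [458.3, -201.2, 101.8]
tcp_rot: [-3.139, -0.002, 1.662]
contact_force: [-0.1, 0.9, -0.6]
grip_width: 52.6
finger_force: 30.0
t 4.6 p [ 458.3 -201.2  101.8] rpy [-3.139e+00 -2.000e-03  1.662e+00] w 52.6 F [-0.1  0.9 -0.6]
461,-202.7,102 shift [-0.0018  0.0025 -0.0002] len 3.1
461,-202.7,31 shift [-0.0001  0.0002  0.071 ] len 71.0
```

```bash

python3 -m crank '[[-0.0018,0.0025,0.01,0,0,0],[0,0,0.025,0,0,0],[0,0,0.02,0,0,0],[0,0,0,0,0,0],[0,0,0,0,0,0]]'
python3 -m crank '[[0,0,0,0,0,0]]'
python3 go.py 461,-202.7,30
```

```text
time: 5.22
tool_pos: [462.3, -203.3, 48.5]
tcp_rot: [3.141, 0.0, 1.664]
contact_force: [-0.7, 0.1, -1.2]
grip_width: 52.4
finger_force: 30.0
time: 5.35
tool_pos: [462.6, -203.7, 48.9]
tcp_rot: [3.14, 0.001, 1.663]
contact_force: [-0.4, 0.5, -1.7]
grip_width: 52.5
finger_force: 30.0
t 5.35 p [ 462.6 -203.7   48.9] rpy [3.140e+00 1.000e-03 1.663e+00] w 52.5 F [-0.4  0.5 -1.7]
461,-202.7,30 shift [ 0.0012 -0.0015  0.0189] len 19.0
```

```bash

python3 -m crank '[[0.0012,-0.0015,0.01,0,0,0],[0,0,0.005,0,0,0],[0,0,0.0035,0,0,0],[0,0,0,0,0,0],[0,0,0,0,0,0]]'
python3 -m crank '[[0,0,0,0,0,0],[0,0,0,0,0,0],[0,0,0,0,0,0]]' 95
python3 -m crank '[[0,0,0,0,0,0],[0,0,-0.03,0,0,0],[0,0,-0.04,0,0,0],[0,0,-0.04,0,0,0],[0,0,0,0,0,0]]'
python3 -m crank '[[0,0,0,0,0,0],[0,0,0,0,0,0]]'
python3 go.py 531,-95.5,140 531,-95.5,30
python3 - <<'E'
from vis import *
d=cap(1)
for n in d: 
  for b in blobs(d[n],(22,100,50),(38,255,190),60)[0]: print(n,*b, onplane(d[n],b[0],55 if n=="top" else 34)[:2].round(1))
E
```

```text
time: 5.98
tool_pos: [460.5, -202.6, 29.6]
tcp_rot: [3.142, 0.0, 1.663]
contact_force: [-0.1, -0.3, -0.6]
grip_width: 52.3
finger_force: 30.0
time: 6.35
tool_pos: [460.5, -202.6, 29.6]
tcp_rot: [3.141, 0.0, 1.663]
contact_force: [0.6, -0.6, 0.2]
grip_width: 77.8
finger_force: 0.0
time: 6.98
tool_pos: [462.1, -203.5, 142.6]
tcp_rot: [3.136, 0.004, 1.663]
contact_force: [0.6, -0.7, -0.3]
grip_width: 87.1
finger_force: 0.0
time: 7.22
tool_pos: [459.7, -202.1, 138.3]
tcp_rot: [-3.139, -0.002, 1.663]
contact_force: [-1.0, -0.1, -0.3]
grip_width: 87.1
finger_force: 0.0
t 7.22 p [ 459.7 -202.1  138.3] rpy [-3.139e+00 -2.000e-03  1.663e+00] w 87.1 F [-1.  -0.1 -0.3]
531,-95.5,140 shift [ 0.0996  0.0808 -0.0017] len 128.2
531,-95.5,30 shift [-0.0002  0.0002  0.11  ] len 110.0
side [267.9 113.5] [259  97  20  27 255] [ 876.1 -292.1]
side [281.5 185.4] [271 174  16  21  82] [ 602.9 -132.8]
side [278.1 213.2] [260 196  36  35 634] [528.6 -62.3]
top [309.9 184.4] [300 172  16  22 125] [ 606.1 -136.2]
top [297.9 207.3] [291 200  15  16 179] [531.1 -96.2]
top [278.2 209.5] [271 202  15  16 183] [524.4 -31.9]
```

```bash

python3 -m crank '[[0.04,0.03,0,0,0,0],[0.04,0.03,0,0,0,0],[0.0196,0.0208,0,0,0,0],[0,0,0.04,0,0,0],[0,0,0,0,0,0]]'
python3 -m crank '[[0,0,0,0,0,0],[0,0,0,0,0,0],[0,0,0,0,0,0]]'
python3 go.py 531,-95.5,30
```

```text
time: 7.95
tool_pos: [529.6, -94.9, 96.7]
tcp_rot: [-3.135, -0.003, 1.664]
contact_force: [-0.7, 0.6, 0.3]
grip_width: 87.5
finger_force: 0.0
time: 8.32
tool_pos: [532.1, -96.4, 100.6]
tcp_rot: [3.14, 0.001, 1.662]
contact_force: [-0.3, 0.2, 0.6]
grip_width: 87.3
finger_force: 0.0
t 8.32 p [532.1 -96.4 100.6] rpy [3.140e+00 1.000e-03 1.662e+00] w 87.3 F [-0.3  0.2  0.6]
531,-95.5,30 shift [ 0.001  -0.0012  0.0706] len 70.6
```

```bash

python3 -m crank '[[0.0005,-0.0005,0.03,0,0,0],[0,0,0.03,0,0,0],[0,0,0.0105,0,0,0],[0,0,0,0,0,0],[0,0,0,0,0,0]]'
python3 -m crank '[[0,0,0,0,0,0],[0,0,0,0,0,0],[0,0,0,0,0,0],[0,0,0,0,0,0],[0,0,0,0,0,0]]' 0
python3 go.py
python3 -m crank '[[0,0,0,0,0,0],[0,0,-0.03,0,0,0],[0,0,-0.05,0,0,0],[0,0,0,0,0,0],[0,0,0,0,0,0]]'
python3 -m crank '[[0,0,0,0,0,0],[0,0,0,0,0,0]]'
python3 go.py 466.8,-264.6,110
```

```text
time: 8.95
tool_pos: [532.0, -95.8, 30.3]
tcp_rot: [3.14, 0.001, 1.663]
contact_force: [-0.7, -0.1, -0.1]
grip_width: 87.2
finger_force: 0.0
time: 9.57
tool_pos: [531.4, -95.5, 29.2]
tcp_rot: [3.141, 0.0, 1.663]
contact_force: [0.3, -0.1, 1.5]
grip_width: 52.5
finger_force: 30.0
t 9.57 p [531.4 -95.5  29.2] rpy [3.141 0.    1.663] w 52.5 F [ 0.3 -0.1  1.5]
time: 10.2
tool_pos: [530.6, -95.3, 108.5]
tcp_rot: [-3.141, -0.0, 1.663]
contact_force: [-0.9, -0.2, -0.8]
grip_width: 52.6
finger_force: 30.0
time: 10.45
tool_pos: [530.6, -95.3, 108.0]
tcp_rot: [-3.14, -0.001, 1.663]
contact_force: [-0.2, -0.1, -0.9]
grip_width: 52.6
finger_force: 30.0
t 10.45 p [530.6 -95.3 108. ] rpy [-3.140e+00 -1.000e-03  1.663e+00] w 52.6 F [-0.2 -0.1 -0.9]
466.8,-264.6,110 shift [-0.1627 -0.0791 -0.002 ] len 180.9
```

```bash

python3 -m crank '[[-0.045,-0.022,0,0,0,0],[-0.045,-0.022,0,0,0,0],[-0.045,-0.022,0,0,0,0],[-0.0277,-0.0131,0,0,0,0],[0,0,0.02,0,0,0]]'
python3 -m crank '[[0,0,0.03,0,0,0],[0,0,0,0,0,0],[0,0,0,0,0,0],[0,0,0,0,0,0],[0,0,0,0,0,0]]'
python3 go.py 466.8,-264.6,28.2
```

```text
time: 11.08
tool_pos: [467.3, -267.7, 89.5]
tcp_rot: [3.14, 0.002, 1.659]
contact_force: [0.9, 0.3, -1.8]
grip_width: 52.5
finger_force: 30.0
time: 11.7
tool_pos: [467.9, -265.0, 60.0]
tcp_rot: [3.14, 0.001, 1.663]
contact_force: [-0.1, 0.7, -1.2]
grip_width: 52.7
finger_force: 30.0
t 11.7 p [ 467.9 -265.    60. ] rpy [3.140e+00 1.000e-03 1.663e+00] w 52.7 F [-0.1  0.7 -1.2]
466.8,-264.6,28.2 shift [ 0.0005 -0.0011  0.0318] len 31.8
```

```bash

python3 -m crank '[[0.0003,-0.0007,0.015,0,0,0],[0,0,0.012,0,0,0],[0,0,0.0045,0,0,0],[0,0,0,0,0,0],[0,0,0,0,0,0]]'
python3 go.py
python3 -m crank '[[0,0,0,0,0,0],[0,0,0,0,0,0],[0,0,0,0,0,0]]' 95
python3 -m crank '[[0,0,0,0,0,0],[0,0,-0.03,0,0,0],[0,0,-0.04,0,0,0],[0,0,-0.04,0,0,0],[0,0,0,0,0,0]]'
python3 -m crank '[[0,0,0,0,0,0],[0,0,0,0,0,0]]'
python3 - <<'E'
from vis import *
d=cap(2)
for n in d: 
  for b in blobs(d[n],(22,100,50),(38,255,190),60)[0]: print(n,*b, onplane(d[n],b[0],55 if n=="top" else 34)[:2].round(1))
E
python3 go.py 525,-31.5,90
```

```text
time: 12.32
tool_pos: [466.6, -264.5, 27.3]
tcp_rot: [-3.141, -0.0, 1.663]
contact_force: [0.6, 0.1, -1.4]
grip_width: 52.2
finger_force: 30.0
t 12.32 p [ 466.6 -264.5   27.3] rpy [-3.141 -0.     1.663] w 52.2 F [ 0.6  0.1 -1.4]
time: 12.7
tool_pos: [466.7, -264.6, 27.7]
tcp_rot: [3.141, 0.0, 1.663]
contact_force: [0.0, 0.0, 0.9]
grip_width: 77.3
finger_force: 0.0
time: 13.32
tool_pos: [468.2, -265.7, 140.8]
tcp_rot: [3.137, 0.005, 1.663]
contact_force: [1.3, 0.1, -1.2]
grip_width: 87.2
finger_force: 0.0
time: 13.58
tool_pos: [466.0, -264.0, 136.3]
tcp_rot: [-3.14, -0.002, 1.663]
contact_force: [-0.2, 0.5, -0.2]
grip_width: 87.5
finger_force: 0.0
side [268.  113.5] [259  97  20  27 256] [ 875.9 -292.3]
side [281.7 185.2] [271 174  16  21  80] [ 603.2 -133.7]
side [269.7 219.4] [260 209  19  22 321] [525.4 -30.9]
top [309.8 184.1] [300 171  16  23 129] [ 607.1 -135.9]
top [278.3 209.6] [271 202  16  16 183] [524.  -32.3]
top [329.  229.3] [322 222  15  16 177] [ 458.7 -196. ]
t 13.68 p [ 466.2 -264.2  136.5] rpy [-3.140e+00 -1.000e-03  1.663e+00] w 87.2 F [ 0.6 -0.5 -0.7]
525,-31.5,90 shift [0.2262 0.08   0.0467] len 244.5
```

```bash

python3 -m crank '[[0.0553,0.02,0,0,0,0],[0.0553,0.02,0,0,0,0],[0.0553,0.02,0,0,0,0],[0.0553,0.02,0.01,0,0,0],[0.005,0,0.0367,0,0,0]]'
python3 -m crank '[[0,0,0,0,0,0],[0,0,0,0,0,0],[0,0,0,0,0,0],[0,0,0,0,0,0]]'
python3 go.py 525,-31.5,30
```

```text
time: 14.3
tool_pos: [527.5, -28.5, 91.5]
tcp_rot: [3.137, 0.001, 1.668]
contact_force: [0.2, 0.1, -1.1]
grip_width: 87.2
finger_force: 0.0
time: 14.8
tool_pos: [526.0, -32.7, 91.8]
tcp_rot: [3.14, 0.001, 1.662]
contact_force: [-0.2, -0.8, -0.1]
grip_width: 87.0
finger_force: 0.0
t 14.8 p [526.  -32.7  91.8] rpy [3.140e+00 1.000e-03 1.662e+00] w 87.0 F [-0.2 -0.8 -0.1]
525,-31.5,30 shift [ 0.0014 -0.001   0.0618] len 61.8
```

```bash

python3 -m crank '[[0.0008,-0.0005,0.025,0,0,0],[0,0,0.025,0,0,0],[0,0,0.0105,0,0,0],[0,0,0,0,0,0],[0,0,0,0,0,0]]'
python3 -m crank '[[0,0,0,0,0,0],[0,0,0,0,0,0],[0,0,0,0,0,0],[0,0,0,0,0,0],[0,0,0,0,0,0]]' 0
python3 go.py
python3 -m crank '[[0,0,0,0,0,0],[0,0,-0.03,0,0,0],[0,0,-0.05,0,0,0],[0,0,0,0,0,0],[0,0,0,0,0,0]]'
python3 -m crank '[[0,0,0,0,0,0],[0,0,0,0,0,0]]'
python3 go.py 473,-330.4,110
```

```text
time: 15.42
tool_pos: [525.6, -31.4, 31.3]
tcp_rot: [3.14, 0.001, 1.663]
contact_force: [0.7, -0.3, 0.3]
grip_width: 87.1
finger_force: 0.0
time: 16.05
tool_pos: [525.1, -31.2, 30.5]
tcp_rot: [3.141, 0.0, 1.663]
contact_force: [-0.1, 0.3, 0.8]
grip_width: 52.4
finger_force: 30.0
t 16.05 p [525.1 -31.2  30.5] rpy [3.141 0.    1.663] w 52.4 F [-0.1  0.3  0.8]
time: 16.68
tool_pos: [524.4, -31.1, 109.8]
tcp_rot: [-3.141, -0.0, 1.663]
contact_force: [-1.4, 1.1, -1.8]
grip_width: 52.3
finger_force: 30.0
time: 16.92
tool_pos: [524.4, -31.1, 109.3]
tcp_rot: [-3.139, -0.001, 1.663]
contact_force: [-0.0, 1.0, -0.1]
grip_width: 52.2
finger_force: 30.0
t 16.93 p [524.4 -31.1 109.3] rpy [-3.139e+00 -1.000e-03  1.663e+00] w 52.2 F [-0.   1.  -0.1]
473,-330.4,110 shift [-0.2934 -0.0786 -0.0007] len 303.7
```

```bash

python3 -m crank '[[-0.0587,-0.0157,0,0,0,0],[-0.0587,-0.0157,0,0,0,0],[-0.0587,-0.0157,0,0,0,0],[-0.0587,-0.0157,0,0,0,0],[-0.0586,-0.0158,0,0,0,0]]'
python3 -m crank '[[0,0,0.03,0,0,0],[0,0,0.02,0,0,0],[0,0,0,0,0,0],[0,0,0,0,0,0],[0,0,0,0,0,0]]'
python3 -m crank '[[0,0,0,0,0,0],[0,0,0,0,0,0]]'
python3 go.py 473,-330.4,29
```

```text
time: 17.55
tool_pos: [472.9, -332.3, 109.8]
tcp_rot: [-3.141, -0.001, 1.663]
contact_force: [1.1, 0.6, -2.1]
grip_width: 52.3
finger_force: 30.0
time: 18.18
tool_pos: [474.3, -330.8, 61.4]
tcp_rot: [3.14, 0.001, 1.663]
contact_force: [-0.4, -0.7, -0.9]
grip_width: 52.4
finger_force: 30.0
time: 18.42
tool_pos: [473.9, -330.6, 60.9]
tcp_rot: [3.141, 0.001, 1.663]
contact_force: [0.6, 0.0, -1.8]
grip_width: 52.6
finger_force: 30.0
t 18.43 p [ 473.9 -330.6   60.9] rpy [3.141e+00 1.000e-03 1.663e+00] w 52.6 F [ 0.6  0.  -1.8]
473,-330.4,29 shift [ 0.0003 -0.0009  0.0319] len 31.9
```

```bash

python3 -m crank '[[0.0002,-0.0008,0.015,0,0,0],[0,0,0.012,0,0,0],[0,0,0.0045,0,0,0],[0,0,0,0,0,0],[0,0,0,0,0,0]]'
python3 -m crank '[[0,0,0,0,0,0],[0,0,0,0,0,0],[0,0,0,0,0,0]]' 95
python3 -m crank '[[0,0,0,0,0,0],[0,0,-0.03,0,0,0],[0,0,-0.05,0,0,0],[0,0,-0.05,0,0,0],[0,0,0,0,0,0]]'
python3 -m crank '[[0.056,-0.006,-0.006,0,0,0],[0.056,-0.006,-0.006,0,0,0],[0.056,-0.006,-0.006,0,0,0],[0.056,-0.006,-0.006,0,0,0],[0.04,-0.006,0,0,0,0]]'
python3 -m crank '[[0,0,0,0,0,0],[0,0,0,0,0,0],[0,0,0,0,0,0]]'
python3 go.py
python3 - <<'E'
from vis import *
d=cap(3)
for n in d: 
  for b in blobs(d[n],(22,100,50),(38,255,190),60)[0]: print(n,*b, onplane(d[n],b[0],53 if n=="top" else 32)[:2].round(1))
cv2.imwrite("pics/t3.png",cv2.resize(d["top"]["color"][150:260,195:410],None,fx=3.7,fy=3.7,interpolation=cv2.INTER_CUBIC)[:, :800])
E
```

```text
time: 19.05
tool_pos: [472.8, -330.4, 28.6]
tcp_rot: [-3.141, -0.0, 1.663]
contact_force: [0.4, -0.7, -1.6]
grip_width: 52.2
finger_force: 30.0
time: 19.42
tool_pos: [472.9, -330.5, 28.9]
tcp_rot: [3.141, 0.0, 1.663]
contact_force: [0.5, -0.6, -0.6]
grip_width: 78.1
finger_force: 0.0
time: 20.05
tool_pos: [474.7, -332.0, 163.4]
tcp_rot: [3.136, 0.007, 1.663]
contact_force: [-0.2, -0.2, -1.2]
grip_width: 87.5
finger_force: 0.0
time: 20.68
tool_pos: [417.7, -68.2, 182.6]
tcp_rot: [-3.141, -0.0, 1.664]
contact_force: [0.6, -0.8, 0.7]
grip_width: 86.8
finger_force: 0.0
time: 21.05
tool_pos: [419.0, -71.3, 182.6]
tcp_rot: [-3.141, 0.0, 1.662]
contact_force: [-0.4, 0.0, -0.3]
grip_width: 87.6
finger_force: 0.0
t 21.05 p [419.  -71.3 182.6] rpy [-3.141  0.     1.662] w 87.6 F [-0.4  0.  -0.3]
side [268.4 114.2] [259  97  20  27 229] [ 874.2 -292.7]
side [281.8 185.5] [271 174  16  21  77] [ 603.5 -134.4]
top [310.  184.7] [300 172  16  22 115] [ 605.4 -136.7]
top [369.6 225.4] [362 218  16  16 195] [ 470.6 -328. ]
top [349.5 227.3] [342 220  16  16 189] [ 464.9 -262.8]
top [330.6 228.8] [323 222  14  16 143] [ 460.4 -201.5]
```

View pics/t3.png

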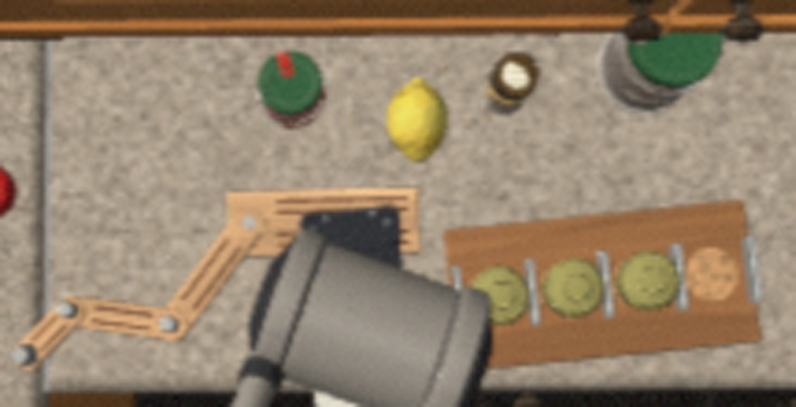

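The pots stand centred on three discs at crop (498,295), (573,288) and (648,280), and the trivet is unchanged. Next I fold slat_c, starting by going above knob_c.

```bash

python3 -m crank '[[0.0577,0.0033,0.012,0,0,0],[0.0577,0.0033,0.012,0,0,0],[0.0577,0.0033,0.012,0,0,0],[0.0577,0.0033,0.012,0,0,0],[0.0575,0.0034,0.012,0,0,0]]' 45
python3 -m crank '[[0,0,0.02,0,0,0],[0,0,0,0,0,0],[0,0,0,0,0,0],[0,0,0,0,0,0],[0,0,0,0,0,0]]'
python3 go.py 409,217.3,42
python3 - <<'E'
from vis import *
d=cap(4)
print([proj(d["side"],p).round(0) for p in((409,217.3,70),(409,217.3,100))])
cv2.imwrite("pics/s4.png",cv2.resize(d["side"]["color"][150:310,195:405],None,fx=3.7,fy=3.7,interpolation=cv2.INTER_CUBIC)[:, :800])
E
```

```text
time: 21.78
tool_pos: [409.1, 219.7, 122.4]
tcp_rot: [3.141, 0.0, 1.662]
contact_force: [1.6, -0.0, 0.3]
grip_width: 43.7
finger_force: 0.0
time: 22.4
tool_pos: [409.3, 217.9, 103.5]
tcp_rot: [3.14, -0.0, 1.662]
contact_force: [0.6, 1.1, 0.4]
grip_width: 41.3
finger_force: 0.0
t 22.4 p [409.3 217.9 103.5] rpy [ 3.14  -0.     1.662] w 41.3 F [0.6 1.1 0.4]
409,217.3,42 shift [-0.0005 -0.0004  0.0615] len 61.5
[array([216., 292.]), array([215., 285.])]
```

View pics/s4.png

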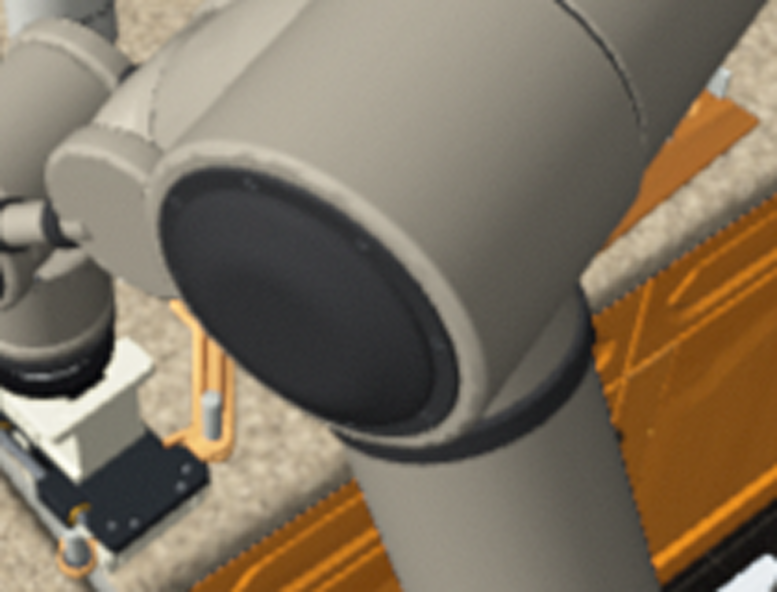

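The gripper is above knob_c, seen at crop (76,545). Descend and grip.

```bash

python3 -m crank '[[-0.0003,-0.0003,0.02,0,0,0],[0,0,0.025,0,0,0],[0,0,0.0165,0,0,0],[0,0,0,0,0,0],[0,0,0,0,0,0]]'
python3 -m crank '[[0,0,0,0,0,0],[0,0,0,0,0,0],[0,0,0,0,0,0],[0,0,0,0,0,0],[0,0,0,0,0,0]]' 0
python3 go.py 397.4,202,42 393,180.5,42 396.3,161.7,42 406.5,144.4,42 422.2,131.9,42 440.6,126,42
```

```text
time: 23.12
tool_pos: [409.0, 218.1, 42.0]
tcp_rot: [3.141, -0.0, 1.663]
contact_force: [0.5, 0.5, 0.5]
grip_width: 41.5
finger_force: 0.0
time: 23.75
tool_pos: [408.8, 218.0, 41.5]
tcp_rot: [3.141, -0.0, 1.663]
contact_force: [0.9, -0.4, 1.4]
grip_width: 13.3
finger_force: 30.0
t 23.75 p [408.8 218.   41.5] rpy [ 3.141 -0.     1.663] w 13.3 F [ 0.9 -0.4  1.4]
397.4,202,42 shift [-0.0149 -0.0128 -0.0005] len 19.6
393,180.5,42 shift [-0.021  -0.0064 -0.    ] len 21.9
396.3,161.7,42 shift [-0.019   0.0016  0.    ] len 19.1
406.5,144.4,42 shift [-0.0182  0.0086  0.    ] len 20.1
422.2,131.9,42 shift [-0.0139  0.0145  0.    ] len 20.1
440.6,126,42 shift [-0.0076  0.0178  0.    ] len 19.3
```

```bash

python3 -m crank '[[-0.0073,-0.007,0,0,0,0],[-0.0076,-0.0058,0,0,0,0],[-0.0105,-0.0044,0,0,0,0],[-0.0105,-0.002,0,0,0,0],[-0.0095,0,0,0,0,0]]'
python3 -m crank '[[-0.0095,0.0016,0,0,0,0],[-0.0095,0.0033,0,0,0,0],[-0.0087,0.0053,0,0,0,0],[-0.0077,0.0065,0,0,0,0],[-0.0062,0.008,0,0,0,0]]'
python3 -m crank '[[0,0,0,0,0,0],[0,0,0,0,0,0],[0,0,0,0,0,0]]'
python3 go.py 432,128,42 440.6,126,42 445,125.5,42
```

```text
time: 24.38
tool_pos: [393.3, 170.1, 41.4]
tcp_rot: [-3.141, 0.0, 1.662]
contact_force: [-0.5, 0.5, 3.0]
grip_width: 13.5
finger_force: 30.0
time: 25.0
tool_pos: [422.7, 131.4, 41.5]
tcp_rot: [3.141, 0.0, 1.663]
contact_force: [0.4, 1.1, 4.5]
grip_width: 13.2
finger_force: 30.0
time: 25.38
tool_pos: [422.0, 132.0, 41.4]
tcp_rot: [3.141, 0.0, 1.663]
contact_force: [-0.9, -1.1, 4.7]
grip_width: 13.2
finger_force: 30.0
t 25.38 p [422.  132.   41.4] rpy [3.141 0.    1.663] w 13.2 F [-0.9 -1.1  4.7]
432,128,42 shift [-0.0049  0.0096 -0.0005] len 10.8
440.6,126,42 shift [-0.0028  0.0084  0.    ] len 8.8
445,125.5,42 shift [-0.0009  0.0043  0.    ] len 4.4
```

Continue to the stop, watching the force.

```bash

python3 -m crank '[[-0.0049,0.0096,0,0,0,0],[-0.0028,0.0084,0,0,0,0],[0,0,0,0,0,0],[0,0,0,0,0,0],[0,0,0,0,0,0]]'
python3 -m crank '[[-0.0003,0.0025,0,0,0,0],[0,0,0,0,0,0],[0,0,0,0,0,0],[0,0,0,0,0,0]]'
python3 go.py
```

```text
time: 26.0
tool_pos: [440.6, 126.1, 41.4]
tcp_rot: [3.141, -0.0, 1.663]
contact_force: [0.1, 1.3, 4.6]
grip_width: 13.4
finger_force: 30.0
time: 26.5
tool_pos: [442.4, 125.8, 41.4]
tcp_rot: [-3.14, 0.0, 1.663]
contact_force: [-1.5, 0.1, 6.3]
grip_width: 13.1
finger_force: 30.0
t 26.5 p [442.4 125.8  41.4] rpy [-3.14   0.     1.663] w 13.1 F [-1.5  0.1  6.3]
```

```bash

python3 -m crank '[[-0.0002,0.002,0,0,0,0],[0,0,0,0,0,0],[0,0,0,0,0,0]]'
python3 -m crank '[[0,0.002,0,0,0,0],[0,0,0,0,0,0],[0,0,0,0,0,0],[0,0,0,0,0,0]]'
python3 -m crank '[[0,0,0,0,0,0],[0,0,0,0,0,0],[0,0,0,0,0,0]]' 45
python3 -m crank '[[0,0,-0.03,0,0,0],[0,0,-0.04,0,0,0],[0,0,-0.05,0,0,0],[-0.04,-0.045,0,0,0,0],[-0.04,-0.045,0,0,0,0]]'
python3 -m crank '[[-0.04,-0.04,0,0,0,0],[-0.05,0,0,0,0,0],[-0.05,0,0,0,0,0],[0,0,0,0,0,0],[0,0,0,0,0,0]]'
python3 go.py
python3 - <<'E'
from vis import *
d=cap(5)
cv2.imwrite("pics/t5.png",np.vstack([cv2.resize(d["top"]["color"][190:255,200:320],None,fx=5,fy=5,interpolation=cv2.INTER_CUBIC),cv2.resize(d["side"]["color"][215:305,195:345],None,fx=4,fy=3,interpolation=cv2.INTER_CUBIC)[:270]]))
E
```

```text
time: 26.88
tool_pos: [444.1, 125.8, 41.3]
tcp_rot: [-3.14, 0.0, 1.663]
contact_force: [-1.9, -0.9, 6.9]
grip_width: 13.3
finger_force: 30.0
time: 27.38
tool_pos: [446.1, 126.0, 41.3]
tcp_rot: [-3.14, 0.0, 1.663]
contact_force: [-3.0, -0.4, 6.9]
grip_width: 13.5
finger_force: 30.0
time: 27.75
tool_pos: [446.9, 125.9, 41.1]
tcp_rot: [-3.141, 0.0, 1.663]
contact_force: [-0.4, 0.2, -0.0]
grip_width: 38.5
finger_force: 0.0
time: 28.38
tool_pos: [364.1, 37.3, 161.7]
tcp_rot: [3.14, 0.001, 1.665]
contact_force: [0.2, -1.9, -0.3]
grip_width: 41.5
finger_force: 0.0
time: 29.0
tool_pos: [337.4, -104.6, 161.1]
tcp_rot: [-3.141, -0.001, 1.662]
contact_force: [0.0, -0.7, 0.5]
grip_width: 41.0
finger_force: 0.0
t 29.0 p [ 337.4 -104.6  161.1] rpy [-3.141e+00 -1.000e-03  1.662e+00] w 41.0 F [ 0.  -0.7  0.5]
```

View pics/t5.png

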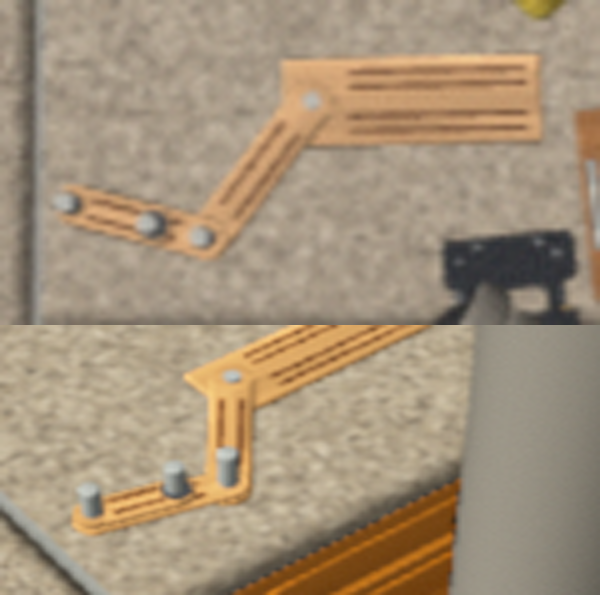

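Slat_c lies home: knobs b (67,201), c (151,224) and a (202,237) are collinear in the top half. Next is slat_b by knob_b.

```bash
python3 - <<'E'
from vis import *
d=pickle.load(open("cap5.pkl","rb"));T=d["top"];S=d["side"]
np.set_printoptions(precision=1,suppress=True)
t=lambda u,v:(u/5+200-.4,v/5+190-.4); s=lambda u,v:(u/4+195-.4,(v-325)/3+215-.35)
K=dict(b=((67,201),(91,487)),c=((151,224),(175,467)),a=((202,237),(228,453)))
P={}
for k,(a,b) in K.items(): P[k]=(onplane(T,t(*a),70)+onplane(S,s(*b),70))/2; print(k,onplane(T,t(*a),70),onplane(S,s(*b),70))
piv=np.array([528,23.3]);a=P["a"][:2];b=P["b"][:2]
th0=np.arctan2(*(b-a)[::-1]);th1=np.arctan2(*(piv-a)[::-1]);print(np.degrees([th0,th1]),np.linalg.norm(b-a),np.linalg.norm(piv-a))
pts=[a+90*np.array([np.cos(x),np.sin(x)]) for x in np.linspace(th0,th1,11)]
yaw=1.663;c,sn=np.cos(yaw),np.sin(yaw)
for i,p in enumerate(pts):
    if i: v=p-pts[i-1]; print(p,np.round([c*v[0]+sn*v[1],sn*v[0]-c*v[1]],1))
E
python3 go.py 409,178,165
```

```text
b [459.1 177.9  70. ] [459.8 179.   70. ]
c [444.  123.8  70. ] [444.7 127.6  70. ]
a [435.4  91.   70. ] [436.2  93.8  70. ]
[ 74.6 -36.8] 89.22865388279808 115.23123278684093
[476.  172.9] [-7.7 15.7]
[490.8 163.6] [-10.6  13.9]
[503.5 151.7] [-13.1  11.6]
[513.7 137.5] [-15.1   8.8]
[520.9 121.5] [-16.5   5.7]
[525.  104.5] [-17.3   2.4]
[525.6  87.1] [-17.5  -0.9]
[522.9  69.8] [-16.9  -4.3]
[516.9  53.4] [-15.8  -7.5]
[507.8  38.4] [-14.  -10.4]
t 29.1 p [ 337.5 -104.   161.2] rpy [-3.141e+00 -1.000e-03  1.664e+00] w 41.3 F [0.5 0.1 0.7]
409,178,165 shift [ 0.2741  0.0974 -0.0037] len 290.9
```

```bash

python3 -m crank '[[0.045,0.0246,0,0,0,0],[0.045,0.0246,0,0,0,0],[0.045,0.0246,0,0,0,0],[0.045,0.0246,0,0,0,0],[0.045,0.0246,0,0,0,0]]'
python3 -m crank '[[0.045,0.0245,0,0,0,0],[0,0,0.03,0,0,0],[0,0,0.03,0,0,0],[0,0,0,0,0,0],[0,0,0,0,0,0]]'
python3 -m crank '[[0,0,0,0,0,0],[0,0,0,0,0,0]]'
python3 go.py 459.5,178.3,42
```

```text
time: 29.72
tool_pos: [439.3, 133.4, 161.4]
tcp_rot: [-3.142, 0.0, 1.666]
contact_force: [0.3, -1.1, 0.7]
grip_width: 41.8
finger_force: 0.0
time: 30.35
tool_pos: [460.1, 178.1, 102.3]
tcp_rot: [3.141, -0.0, 1.664]
contact_force: [-0.7, 0.2, -0.1]
grip_width: 41.4
finger_force: 0.0
time: 30.6
tool_pos: [460.4, 177.4, 102.3]
tcp_rot: [3.14, -0.0, 1.663]
contact_force: [0.4, -0.8, -1.0]
grip_width: 41.8
finger_force: 0.0
t 30.6 p [460.4 177.4 102.3] rpy [ 3.14  -0.     1.663] w 41.8 F [ 0.4 -0.8 -1. ]
459.5,178.3,42 shift [ 0.001  -0.001   0.0603] len 60.3
```

```bash

python3 -m crank '[[0.0006,-0.0006,0.02,0,0,0],[0,0,0.025,0,0,0],[0,0,0.015,0,0,0],[0,0,0,0,0,0],[0,0,0,0,0,0]]'
python3 -m crank '[[0,0,0,0,0,0],[0,0,0,0,0,0],[0,0,0,0,0,0],[0,0,0,0,0,0],[0,0,0,0,0,0]]' 0
python3 -m crank '[[-0.0034,0.0081,0,0,0,0],[-0.0043,0.0076,0,0,0,0],[-0.0049,0.0073,0,0,0,0],[-0.0057,0.0066,0,0,0,0],[0,0,0,0,0,0]]'
python3 -m crank '[[0,0,0,0,0,0]]'
python3 go.py 503.5,151.7,42
```

```text
time: 31.22
tool_pos: [459.9, 178.0, 42.1]
tcp_rot: [3.14, -0.0, 1.663]
contact_force: [-0.1, 0.8, 0.9]
grip_width: 41.4
finger_force: 0.0
time: 31.85
tool_pos: [459.5, 177.9, 41.5]
tcp_rot: [3.141, -0.0, 1.663]
contact_force: [0.3, -0.1, 1.3]
grip_width: 13.2
finger_force: 30.0
time: 32.48
tool_pos: [491.7, 161.8, 41.5]
tcp_rot: [3.14, 0.0, 1.662]
contact_force: [2.2, 1.1, 2.0]
grip_width: 13.4
finger_force: 30.0
time: 32.6
tool_pos: [490.9, 162.1, 41.5]
tcp_rot: [3.141, 0.0, 1.663]
contact_force: [1.3, 1.5, 2.5]
grip_width: 13.2
finger_force: 30.0
t 32.6 p [490.9 162.1  41.5] rpy [3.141 0.    1.663] w 13.2 F [1.3 1.5 2.5]
503.5,151.7,42 shift [-0.0116  0.0116 -0.0005] len 16.4
```

```bash

python3 -m crank '[[-0.0116,0.0119,0,0,0,0],[-0.0151,0.0088,0,0,0,0],[-0.0165,0.0057,0,0,0,0],[-0.0173,0.0024,0,0,0,0],[0,0,0,0,0,0]]'
python3 -m crank '[[0,0,0,0,0,0],[0,0,0,0,0,0]]'
python3 go.py 525.6,87.1,42 522.9,69.8,42 516.9,53.4,42 507.8,38.4,42
```

```text
time: 33.22
tool_pos: [525.8, 102.9, 41.5]
tcp_rot: [3.14, 0.001, 1.661]
contact_force: [2.9, -0.5, 2.5]
grip_width: 13.1
finger_force: 30.0
time: 33.48
tool_pos: [525.1, 105.0, 41.6]
tcp_rot: [3.14, 0.0, 1.663]
contact_force: [4.1, -0.1, 3.7]
grip_width: 13.3
finger_force: 30.0
t 33.48 p [525.1 105.   41.6] rpy [3.14  0.    1.663] w 13.3 F [ 4.1 -0.1  3.7]
525.6,87.1,42 shift [-0.0179 -0.0012 -0.0004] len 17.9
522.9,69.8,42 shift [-0.017  -0.0043 -0.    ] len 17.5
516.9,53.4,42 shift [-0.0158 -0.0075 -0.    ] len 17.5
507.8,38.4,42 shift [-0.0141 -0.0104 -0.    ] len 17.5
```

```bash

python3 -m crank '[[-0.0179,0.0002,0,0,0,0],[-0.017,-0.0043,0,0,0,0],[-0.0158,-0.0075,0,0,0,0],[0,0,0,0,0,0],[0,0,0,0,0,0]]'
python3 -m crank '[[0,0,0,0,0,0]]'
python3 go.py 507.8,38.4,42
python3 -m crank '[[-0.007,-0.0046,0,0,0,0],[-0.007,-0.0052,0,0,0,0],[0,0,0,0,0,0],[0,0,0,0,0,0],[0,0,0,0,0,0]]'
python3 go.py 507.8,38.4,42
```

```text
time: 34.1
tool_pos: [517.7, 51.5, 41.6]
tcp_rot: [3.141, 0.001, 1.662]
contact_force: [4.1, -2.8, 4.7]
grip_width: 13.3
finger_force: 30.0
time: 34.22
tool_pos: [517.7, 51.7, 41.6]
tcp_rot: [3.141, 0.001, 1.662]
contact_force: [3.8, -3.2, 4.1]
grip_width: 13.2
finger_force: 30.0
t 34.23 p [517.7  51.7  41.6] rpy [3.141e+00 1.000e-03 1.662e+00] w 13.2 F [ 3.8 -3.2  4.1]
507.8,38.4,42 shift [-0.0123 -0.0111 -0.0004] len 16.6
time: 34.85
tool_pos: [509.1, 36.9, 41.6]
tcp_rot: [3.141, 0.001, 1.662]
contact_force: [3.5, -3.9, 5.0]
grip_width: 13.0
finger_force: 30.0
t 34.85 p [509.1  36.9  41.6] rpy [3.141e+00 1.000e-03 1.662e+00] w 13.0 F [ 3.5 -3.9  5. ]
507.8,38.4,42 shift [ 0.0016 -0.0012 -0.0004] len 2.0
```

```bash

python3 -m crank '[[-0.0022,-0.0006,0,0,0,0],[0,0,0,0,0,0],[0,0,0,0,0,0],[0,0,0,0,0,0]]'
python3 -m crank '[[-0.0015,-0.0014,0,0,0,0],[0,0,0,0,0,0],[0,0,0,0,0,0],[0,0,0,0,0,0]]'
python3 -m crank '[[-0.0015,-0.0014,0,0,0,0],[0,0,0,0,0,0],[0,0,0,0,0,0],[0,0,0,0,0,0]]'
python3 go.py
```

```text
time: 35.35
tool_pos: [508.5, 35.8, 41.5]
tcp_rot: [-3.141, -0.0, 1.662]
contact_force: [4.2, 0.5, 5.5]
grip_width: 13.2
finger_force: 30.0
time: 35.85
tool_pos: [508.2, 35.3, 41.6]
tcp_rot: [3.139, -0.002, 1.662]
contact_force: [6.8, 7.1, 2.9]
grip_width: 13.6
finger_force: 30.0
time: 36.35
tool_pos: [507.5, 34.2, 41.6]
tcp_rot: [3.138, -0.002, 1.662]
contact_force: [9.0, 10.5, 2.3]
grip_width: 12.9
finger_force: 30.0
t 36.35 p [507.5  34.2  41.6] rpy [ 3.138e+00 -2.000e-03  1.662e+00] w 12.9 F [ 9.  10.5  2.3]
```

Hard stop felt (about 14 N tangential). Release, retract and look.

```bash

python3 -m crank '[[0,0,0,0,0,0],[0,0,0,0,0,0],[0,0,0,0,0,0]]' 45
python3 -m crank '[[0,0,-0.03,0,0,0],[0,0,-0.05,0,0,0],[0,0,-0.05,0,0,0],[-0.04,-0.045,0,0,0,0],[-0.04,-0.045,0,0,0,0]]'
python3 -m crank '[[-0.04,-0.045,0,0,0,0],[-0.04,-0.02,0,0,0,0],[0,0,0,0,0,0],[0,0,0,0,0,0]]'
python3 go.py
python3 - <<'E'
from vis import *
d=cap(6)
cv2.imwrite("pics/t6.png",np.vstack([cv2.resize(d["top"]["color"][190:255,200:320],None,fx=5,fy=5,interpolation=cv2.INTER_CUBIC),cv2.resize(d["side"]["color"][205:295,195:345],None,fx=4,fy=3,interpolation=cv2.INTER_CUBIC)[:270]]))
E
```

```text
time: 36.72
tool_pos: [504.9, 32.7, 40.7]
tcp_rot: [-3.138, -0.0, 1.662]
contact_force: [0.6, -0.5, 0.3]
grip_width: 37.7
finger_force: 0.0
time: 37.35
tool_pos: [422.7, -55.7, 171.5]
tcp_rot: [-3.141, 0.0, 1.665]
contact_force: [0.5, -0.9, 0.3]
grip_width: 41.1
finger_force: 0.0
time: 37.85
tool_pos: [366.4, -140.3, 171.2]
tcp_rot: [-3.141, -0.001, 1.662]
contact_force: [0.4, 0.4, 0.3]
grip_width: 41.8
finger_force: 0.0
t 37.85 p [ 366.4 -140.3  171.2] rpy [-3.141e+00 -1.000e-03  1.662e+00] w 41.8 F [0.4 0.4 0.3]
```

View pics/t6.png

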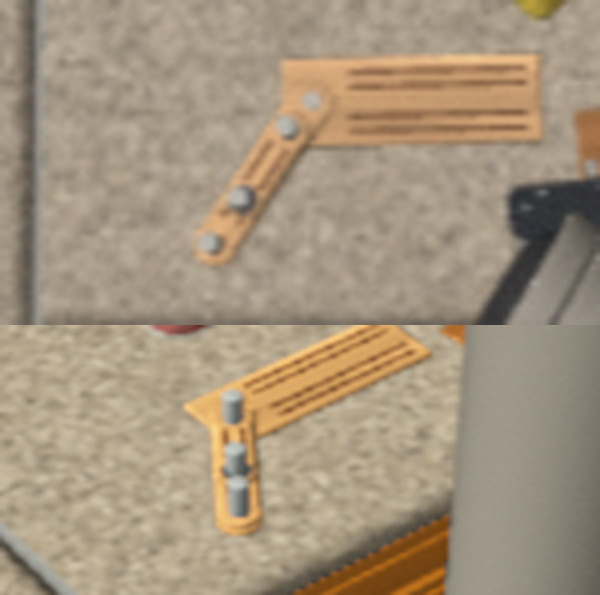

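Knobs b (287,126), c (242,197) and a (210,243) are collinear over slat_a, so slat_b is home. Next is slat_a by knob_a.

```bash
python3 - <<'E'
from vis import *
d=pickle.load(open("cap6.pkl","rb"));T=d["top"];S=d["side"]
np.set_printoptions(precision=1,suppress=True)
t=lambda u,v:(u/5+200-.4,v/5+190-.4); s=lambda u,v:(u/4+195-.4,(v-325)/3+205-.35)
K=dict(b=((287,126),(232,395)),c=((242,197),(235,450)),a=((210,243),(238,482)))
P={}
for k,(a,b) in K.items(): P[k]=(onplane(T,t(*a),70)+onplane(S,s(*b),70))/2; print(k,onplane(T,t(*a),70),onplane(S,s(*b),70))
piv=np.array([528,23.3]);a=P["a"][:2]
print(np.linalg.norm(a-piv))
th0=np.arctan2(*(a-piv)[::-1]);th1=np.radians(270+1.7);print(np.degrees([th0,th1]))
pts=[piv+115*np.array([np.cos(x),np.sin(x)]) for x in np.linspace(th0,th1,14)]
yaw=1.663;c,sn=np.cos(yaw),np.sin(yaw)
for i,p in enumerate(pts):
    if i: v=p-pts[i-1]; print(p,np.round([c*v[0]+sn*v[1],sn*v[0]-c*v[1]],1))
E
python3 go.py 441,84,165
```

```text
b [506.4  36.3  70. ] [507.6  38.5  70. ]
c [460.9  65.3  70. ] [460.1  70.9  70. ]
a [431.5  85.9  70. ] [433.2  88.3  70. ]
114.94343284033447
[146.3 271.7]
[423.   70.2] [-16.  -10.9]
[416.6  51.9] [-17.6  -8. ]
[413.4  32.9] [-18.7  -5. ]
[413.4  13.5] [-19.3  -1.8]
[416.7  -5.5] [-19.3   1.5]
[423.1 -23.8] [-18.8   4.7]
[432.5 -40.7] [-17.7   7.8]
[444.5 -55.8] [-16.2  10.6]
[459.  -68.7] [-14.1  13.2]
[475.4 -78.9] [-11.7  15.4]
[493.2 -86.3] [-9.  17.1]
[512.1 -90.6] [-6.  18.4]
[531.4 -91.6] [-2.8 19.1]
t 37.95 p [ 366.9 -139.7  171.2] rpy [-3.141e+00 -1.000e-03  1.664e+00] w 41.2 F [-0.6 -0.9  0.2]
441,84,165 shift [0.2159 0.0947 0.0063] len 235.8
```

```bash

python3 -m crank '[[0,0,0,0,0,0.182],[0,0,0,0,0,0.182],[0,0,0,0,0,0.182],[0,0,0,0,0,0.182],[0,0,0,0,0,0.182]]'
python3 -m crank '[[0,0,0,0,0,0.182],[0,0,0,0,0,0.182],[0,0,0,0,0,0.182],[0,0,0,0,0,0.182],[0,0,0,0,0,0.182]]'
python3 -m crank '[[0,0,0,0,0,0],[0,0,0,0,0,0],[0,0,0,0,0,0]]'
python3 go.py 432.3,87,130
python3 - <<'E'
import numpy as np
piv=np.array([528,23.3]);th0,th1=np.radians([146.3,271.7])
pts=[piv+115*np.array([np.cos(x),np.sin(x)]) for x in np.linspace(th0,th1,14)]
for i in range(13):
    y=-.157+.102*i;c,s=np.cos(y),np.sin(y);v=pts[i+1]-pts[i];print(i,pts[i+1].round(1),np.round([c*v[0]+s*v[1],s*v[0]-c*v[1]],1))
E
```

```text
time: 38.58
tool_pos: [367.1, -139.5, 171.2]
tcp_rot: [-3.141, 0.0, 0.749]
contact_force: [-0.1, -0.6, -0.6]
grip_width: 41.2
finger_force: 0.0
time: 39.2
tool_pos: [367.1, -139.5, 171.2]
tcp_rot: [-3.141, 0.001, -0.161]
contact_force: [-0.8, -0.5, -0.5]
grip_width: 41.5
finger_force: 0.0
time: 39.58
tool_pos: [366.8, -140.4, 171.4]
tcp_rot: [3.142, 0.0, -0.155]
contact_force: [-0.4, -0.8, 0.0]
grip_width: 41.6
finger_force: 0.0
t 39.58 p [ 366.8 -140.4  171.4] rpy [ 3.142  0.    -0.155] w 41.6 F [-0.4 -0.8  0. ]
432.3,87,130 shift [ 0.0297 -0.2348  0.0414] len 240.3
0 [423.   70.2] [-6.6 18.2]
1 [416.6  51.9] [-5.4 18.6]
2 [413.4  32.8] [-4.1 18.9]
3 [413.4  13.5] [-2.9 19.1]
4 [416.7  -5.6] [-1.6 19.3]
5 [423.1 -23.8] [-0.3 19.3]
6 [432.5 -40.7] [ 1.  19.3]
7 [444.5 -55.8] [ 2.3 19.2]
8 [459.  -68.7] [ 3.5 19. ]
9 [475.4 -78.9] [ 4.8 18.7]
10 [493.2 -86.3] [ 6.  18.4]
11 [512.1 -90.6] [ 7.2 17.9]
12 [531.4 -91.6] [ 8.4 17.4]
```

```bash

python3 -m crank '[[0.006,-0.047,0,0,0,0],[0.006,-0.047,0,0,0,0],[0.006,-0.047,0,0,0,0],[0.006,-0.047,0.01,0,0,0],[0.0057,-0.0468,0.015,0,0,0]]'
python3 -m crank '[[0,0,0.04,0,0,0],[0,0,0,0,0,0],[0,0,0,0,0,0],[0,0,0,0,0,0],[0,0,0,0,0,0]]'
python3 go.py 432.3,87,42
```

```text
time: 40.2
tool_pos: [433.6, 88.2, 146.5]
tcp_rot: [-3.141, -0.002, -0.156]
contact_force: [0.6, -0.9, -1.0]
grip_width: 41.5
finger_force: 0.0
time: 40.83
tool_pos: [433.5, 86.2, 107.4]
tcp_rot: [-3.141, -0.002, -0.158]
contact_force: [0.0, -0.2, 0.6]
grip_width: 41.3
finger_force: 0.0
t 40.83 p [433.5  86.2 107.4] rpy [-3.141e+00 -2.000e-03 -1.580e-01] w 41.3 F [ 0.  -0.2  0.6]
432.3,87,42 shift [-0.0014 -0.0006  0.0654] len 65.4
```

```bash

python3 -m crank '[[-0.001,-0.0006,0.025,0,0,0],[0,0,0.025,0,0,0],[0,0,0.0155,0,0,0],[0,0,0,0,0,0],[0,0,0,0,0,0]]'
python3 -m crank '[[0,0,0,0,0,0],[0,0,0,0,0,0],[0,0,0,0,0,0],[0,0,0,0,0,0],[0,0,0,0,0,0]]' 0
python3 -m crank '[[-0.0066,0.0182,0,0,0,-0.102],[-0.0054,0.0186,0,0,0,-0.102],[-0.0041,0.0189,0,0,0,-0.102],[0,0,0,0,0,0],[0,0,0,0,0,0]]'
python3 -m crank '[[0,0,0,0,0,0]]'
python3 go.py 413.4,32.8,42 413.4,13.5,42
```

```text
time: 41.45
tool_pos: [432.6, 87.2, 41.7]
tcp_rot: [-3.141, -0.001, -0.157]
contact_force: [1.4, -0.2, -0.6]
grip_width: 41.5
finger_force: 0.0
time: 42.08
tool_pos: [432.1, 87.2, 41.0]
tcp_rot: [3.141, -0.0, -0.157]
contact_force: [0.0, -0.8, 3.3]
grip_width: 13.2
finger_force: 30.0
time: 42.7
tool_pos: [413.0, 33.0, 41.0]
tcp_rot: [3.141, 0.0, 0.147]
contact_force: [-0.9, -3.1, 3.9]
grip_width: 13.2
finger_force: 30.0
time: 42.82
tool_pos: [413.0, 33.3, 41.0]
tcp_rot: [3.141, 0.0, 0.148]
contact_force: [-1.7, -3.1, 5.3]
grip_width: 13.7
finger_force: 30.0
t 42.83 p [413.   33.3  41. ] rpy [3.141 0.    0.148] w 13.7 F [-1.7 -3.1  5.3]
413.4,32.8,42 shift [ 0.0003  0.0006 -0.001 ] len 1.2
413.4,13.5,42 shift [-0.0029  0.0191  0.    ] len 19.3
```

```bash

python3 -m crank '[[-0.0029,0.0193,0,0,0,-0.102],[-0.0016,0.0193,0,0,0,-0.102],[-0.0003,0.0193,0,0,0,-0.102],[0.001,0.0193,0,0,0,-0.102],[0,0,0,0,0,0]]'
python3 -m crank '[[0,0,0,0,0,0],[0,0,0,0,0,0]]'
python3 go.py 432.5,-40.7,41 444.5,-55.8,41
```

```text
time: 43.45
tool_pos: [432.0, -41.4, 41.0]
tcp_rot: [3.141, 0.001, 0.557]
contact_force: [-3.9, -6.5, 7.3]
grip_width: 13.4
finger_force: 30.0
time: 43.7
tool_pos: [431.7, -40.8, 41.0]
tcp_rot: [3.141, 0.001, 0.557]
contact_force: [-4.1, -7.1, 6.3]
grip_width: 12.7
finger_force: 30.0
t 43.7 p [431.7 -40.8  41. ] rpy [3.141e+00 1.000e-03 5.570e-01] w 12.7 F [-4.1 -7.1  6.3]
432.5,-40.7,41 shift [ 0.0008  0.0003 -0.    ] len 0.8
444.5,-55.8,41 shift [0.0022 0.0192 0.    ] len 19.3
```

```bash

python3 -m crank '[[0.0013,0.0192,0,0,0,-0.102],[0.003,0.019,0,0,0,-0.102],[0.0048,0.0187,0,0,0,-0.102],[0.006,0.0184,0,0,0,-0.102],[0,0,0,0,0,0]]'
python3 -m crank '[[0,0,0,0,0,0],[0,0,0,0,0,0],[0,0,0,0,0,0]]'
python3 go.py 512.1,-90.6,41 531.4,-91.6,41
```

```text
time: 44.32
tool_pos: [493.3, -87.8, 41.1]
tcp_rot: [3.138, -0.0, 0.964]
contact_force: [0.9, -5.8, 3.6]
grip_width: 13.5
finger_force: 30.0
time: 44.7
tool_pos: [492.4, -87.5, 41.1]
tcp_rot: [3.138, 0.0, 0.963]
contact_force: [1.7, -5.5, 1.6]
grip_width: 13.0
finger_force: 30.0
t 44.7 p [492.4 -87.5  41.1] rpy [3.138 0.    0.963] w 13.0 F [ 1.7 -5.5  1.6]
512.1,-90.6,41 shift [0.0087 0.0179 0.0002] len 19.9
531.4,-91.6,41 shift [0.0102 0.0164 0.0001] len 19.3
```

```bash

python3 -m crank '[[0.0075,0.0187,0,0,0,-0.102],[0.0064,0.0136,0,0,0,-0.102],[0,0,0,0,0,0],[0,0,0,0,0,0],[0,0,0,0,0,0]]'
python3 go.py 531,-93,41
python3 -m crank '[[0.0015,0.0037,0,0,0,0],[0,0,0,0,0,0],[0,0,0,0,0,0],[0,0,0,0,0,0]]'
python3 go.py 534,-93,41
```

```text
time: 45.32
tool_pos: [527.6, -93.2, 41.2]
tcp_rot: [3.137, 0.001, 1.167]
contact_force: [3.4, -6.5, 0.7]
grip_width: 13.5
finger_force: 30.0
t 45.33 p [527.6 -93.2  41.2] rpy [3.137e+00 1.000e-03 1.167e+00] w 13.5 F [ 3.4 -6.5  0.7]
531,-93,41 shift [0.0015 0.0031 0.0002] len 3.4
time: 45.82
tool_pos: [530.2, -93.2, 41.1]
tcp_rot: [3.14, 0.001, 1.167]
contact_force: [-1.9, -8.0, 3.4]
grip_width: 13.4
finger_force: 30.0
t 45.83 p [530.2 -93.2  41.1] rpy [3.140e+00 1.000e-03 1.167e+00] w 13.4 F [-1.9 -8.   3.4]
534,-93,41 shift [0.0017 0.0035 0.0001] len 3.9
```

```bash

python3 -m crank '[[0.0005,0.0021,0,0,0,0],[0,0,0,0,0,0],[0,0,0,0,0,0],[0,0,0,0,0,0]]'
python3 -m crank '[[0.0008,0.0018,0,0,0,0],[0,0,0,0,0,0],[0,0,0,0,0,0],[0,0,0,0,0,0]]'
python3 -m crank '[[0.0008,0.0018,0,0,0,0],[0,0,0,0,0,0],[0,0,0,0,0,0],[0,0,0,0,0,0]]'
```

```text
time: 46.32
tool_pos: [530.5, -93.2, 41.0]
tcp_rot: [-3.139, 0.002, 1.167]
contact_force: [-7.9, -7.1, 7.7]
grip_width: 13.1
finger_force: 30.0
time: 46.82
tool_pos: [530.9, -93.1, 40.9]
tcp_rot: [-3.136, 0.003, 1.167]
contact_force: [-12.5, -7.4, 12.7]
grip_width: 13.5
finger_force: 30.0
time: 47.32
tool_pos: [531.2, -93.1, 40.8]
tcp_rot: [-3.133, 0.004, 1.168]
contact_force: [-17.7, -10.2, 14.8]
grip_width: 13.4
finger_force: 30.0
```

Hard stop reached (17 N with barely any motion). Release, retract and inspect everything.

```bash

python3 -m crank '[[0,0,0,0,0,0],[0,0,0,0,0,0],[0,0,0,0,0,0]]' 45
python3 -m crank '[[0,0,-0.03,0,0,0],[0,0,-0.05,0,0,0],[0,0,-0.06,0,0,0],[-0.05,-0.035,0,0,0,0],[-0.05,-0.035,0,0,0,0]]'
python3 -m crank '[[-0.02,-0.05,0,0,0,0],[0.02,-0.05,0,0,0,0],[0.02,-0.05,0,0,0,0],[0,0,0,0,0,0],[0,0,0,0,0,0]]'
python3 go.py
python3 - <<'E'
from vis import *
d=cap(7)
cv2.imwrite("pics/t7.png",np.vstack([cv2.resize(d["top"]["color"][190:255,245:410],None,fx=4.8,fy=4.8,interpolation=cv2.INTER_CUBIC),cv2.resize(d["side"]["color"][165:255,225:390],None,fx=4.8,fy=3.2,interpolation=cv2.INTER_CUBIC)]))
E
```

```text
time: 47.7
tool_pos: [536.3, -92.4, 40.7]
tcp_rot: [3.141, -0.0, 1.168]
contact_force: [0.6, -0.2, 0.4]
grip_width: 38.1
finger_force: 0.0
time: 48.32
tool_pos: [432.1, -157.9, 181.5]
tcp_rot: [3.139, 0.0, 1.17]
contact_force: [-0.4, -1.0, -0.1]
grip_width: 41.7
finger_force: 0.0
time: 48.95
tool_pos: [303.5, -80.9, 181.4]
tcp_rot: [3.139, 0.0, 1.169]
contact_force: [-0.1, 0.3, -0.2]
grip_width: 41.4
finger_force: 0.0
t 48.95 p [303.5 -80.9 181.4] rpy [3.139 0.    1.169] w 41.4 F [-0.1  0.3 -0.2]
```

View pics/t7.png

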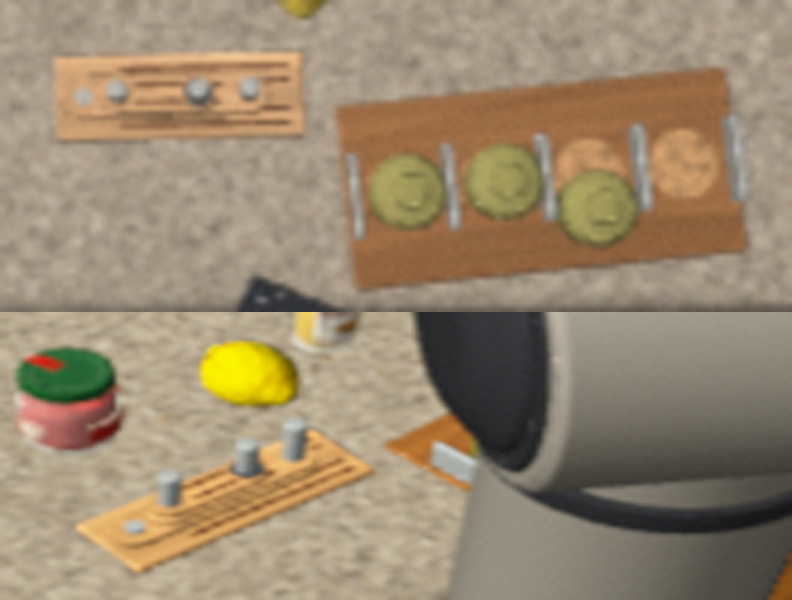

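The trivet is folded: knobs at (117,90), (199,89) and (250,88) lie along the base. The bay_3 pot has been knocked toward -x, to (597,206), so I'll measure it and re-seat it.

```bash
python3 - <<'E'
from vis import *
d=pickle.load(open("cap7.pkl","rb"))
for b in blobs(d["top"],(22,100,50),(38,255,190),60)[0]: print(*b, onplane(d["top"],b[0],53)[:2].round(1))
t=lambda u,v:(u/4.8+245-.4,v/4.8+190-.4)
print([onplane(d["top"],t(*p),70)[:2].round(1) for p in((117,90),(199,89),(250,88))])
E
python3 go.py
```

```text
[309.9 184.6] [300 172  16  22 120] [ 605.7 -136.4]
[349.4 227.3] [342 220  16  16 187] [ 464.9 -262.5]
[329.3 229.5] [322 222  15  16 183] [ 458.2 -197.2]
[369. 233.] [361 226  17  15 196] [ 446.  -325.4]
[array([527. ,  -2.3]), array([527.2, -57.4]), array([527.6, -91.6])]
t 49.05 p [303.6 -81.2 181.1] rpy [3.14  0.    1.168] w 41.1 F [ 0.2 -0.1 -0.4]
```

```bash

python3 -m crank '[[0,0,0,0,0,-0.165],[0,0,0,0,0,-0.165],[0,0,0,0,0,-0.165],[0,0,0,0,0,0]]' 95
python3 -m crank '[[-0.0517,0.0242,0,0,0,0],[-0.0517,0.0242,0,0,0,0],[-0.0517,0.0242,0,0,0,0],[-0.0517,0.0242,0,0,0,0],[-0.0517,0.0243,0,0,0,0]]'
python3 -m crank '[[0,0,0.04,0,0,0],[0,0,0.04,0,0,0],[0,0,0,0,0,0],[0,0,0,0,0,0],[0,0,0,0,0,0]]'
python3 -m crank '[[0,0,0,0,0,0],[0,0,0,0,0,0]]'
python3 go.py 448,-327.5,29
```

```text
time: 49.55
tool_pos: [303.1, -81.0, 180.8]
tcp_rot: [-3.141, -0.0, 1.662]
contact_force: [0.5, 0.3, 0.4]
grip_width: 76.5
finger_force: 0.0
time: 50.18
tool_pos: [448.0, -328.8, 180.3]
tcp_rot: [-3.141, -0.0, 1.659]
contact_force: [0.1, 0.4, 0.3]
grip_width: 87.3
finger_force: 0.0
time: 50.8
tool_pos: [447.9, -327.4, 102.8]
tcp_rot: [3.139, 0.003, 1.663]
contact_force: [0.9, -0.4, 0.4]
grip_width: 87.2
finger_force: 0.0
time: 51.05
tool_pos: [447.2, -326.8, 101.7]
tcp_rot: [3.141, 0.001, 1.664]
contact_force: [0.0, -0.5, -0.0]
grip_width: 87.4
finger_force: 0.0
t 51.05 p [ 447.2 -326.8  101.7] rpy [3.141e+00 1.000e-03 1.664e+00] w 87.4 F [ 0.  -0.5 -0. ]
448,-327.5,29 shift [-0.0007  0.0006  0.0727] len 72.7
```

```bash

python3 -m crank '[[-0.0005,0.0005,0.03,0,0,0],[0,0,0.025,0,0,0],[0,0,0.017,0,0,0],[0,0,0,0,0,0],[0,0,0,0,0,0]]'
python3 -m crank '[[0,0,0,0,0,0],[0,0,0,0,0,0],[0,0,0,0,0,0],[0,0,0,0,0,0],[0,0,0,0,0,0]]' 0
python3 go.py
python3 -m crank '[[0,0,-0.02,0,0,0],[0,0,-0.02,0,0,0],[0,0,0,0,0,0],[0,0,0,0,0,0],[0,0,0,0,0,0]]'
python3 -m crank '[[0,0,0,0,0,0],[0,0,0,0,0,0]]'
python3 go.py 473,-330.4,68
```

```text
time: 51.68
tool_pos: [448.0, -327.5, 29.7]
tcp_rot: [3.141, 0.001, 1.664]
contact_force: [1.2, -0.4, -0.7]
grip_width: 87.5
finger_force: 0.0
time: 52.3
tool_pos: [447.6, -327.1, 29.1]
tcp_rot: [3.141, 0.0, 1.664]
contact_force: [0.5, -0.3, 1.4]
grip_width: 52.2
finger_force: 30.0
t 52.3 p [ 447.6 -327.1   29.1] rpy [3.141 0.    1.664] w 52.2 F [ 0.5 -0.3  1.4]
time: 52.92
tool_pos: [447.0, -326.6, 67.9]
tcp_rot: [-3.14, -0.001, 1.664]
contact_force: [0.3, -1.0, -1.5]
grip_width: 52.0
finger_force: 30.0
time: 53.18
tool_pos: [447.4, -327.0, 68.6]
tcp_rot: [-3.141, -0.0, 1.664]
contact_force: [0.7, -0.0, -1.2]
grip_width: 52.5
finger_force: 30.0
t 53.17 p [ 447.4 -327.    68.6] rpy [-3.141 -0.     1.664] w 52.5 F [ 0.7 -0.  -1.2]
473,-330.4,68 shift [-0.0058  0.0251  0.0006] len 25.8
```

```bash

python3 -m crank '[[-0.0028,0.0125,0,0,0,0],[-0.0027,0.0126,0,0,0,0],[0,0,0.02,0,0,0],[0,0,0.012,0,0,0],[0,0,0,0,0,0]]'
python3 -m crank '[[0,0,0,0,0,0],[0,0,0,0,0,0],[0,0,0,0,0,0]]'
python3 go.py 473,-330.2,29.3
```

```text
time: 53.8
tool_pos: [472.8, -329.7, 35.9]
tcp_rot: [-3.14, -0.002, 1.664]
contact_force: [0.2, 0.7, -0.9]
grip_width: 52.5
finger_force: 30.0
time: 54.18
tool_pos: [473.2, -330.5, 37.5]
tcp_rot: [3.141, 0.001, 1.664]
contact_force: [-0.3, 0.3, -0.7]
grip_width: 52.3
finger_force: 30.0
t 54.17 p [ 473.2 -330.5   37.5] rpy [3.141e+00 1.000e-03 1.664e+00] w 52.3 F [-0.3  0.3 -0.7]
473,-330.2,29.3 shift [ 0.0003 -0.0002  0.0082] len 8.2
```

```bash

python3 -m crank '[[0,0,0.005,0,0,0],[0,0,0.0028,0,0,0],[0,0,0,0,0,0],[0,0,0,0,0,0],[0,0,0,0,0,0]]'
python3 -m crank '[[0,0,0,0,0,0],[0,0,0,0,0,0],[0,0,0,0,0,0],[0,0,0,0,0,0]]' 95
python3 -m crank '[[0,0,-0.03,0,0,0],[0,0,-0.05,0,0,0],[0,0,-0.05,0,0,0],[0,0,0,0,0,0]]'
python3 -m crank '[[0.055,-0.025,0,0,0,0],[0.055,-0.025,0,0,0,0],[0.055,-0.025,0,0,0,0],[0.055,-0.025,0,0,0,0],[0.04,-0.02,0,0,0,0]]'
python3 -m crank '[[0,0,0,0,0,0],[0,0,0,0,0,0],[0,0,0,0,0,0]]'
python3 - <<'E'
from vis import *
d=cap(8)
for b in blobs(d["top"],(22,100,50),(38,255,190),60)[0]: print(*b, onplane(d["top"],b[0],53)[:2].round(1))
cv2.imwrite("pics/t8.png",cv2.resize(d["top"]["color"][150:260,165:410],None,fx=3.2,fy=3.2,interpolation=cv2.INTER_CUBIC)[:, :800])
E
```

```text
time: 54.8
tool_pos: [472.9, -330.2, 29.1]
tcp_rot: [-3.141, -0.0, 1.664]
contact_force: [-1.5, 0.5, 1.2]
grip_width: 52.5
finger_force: 30.0
time: 55.3
tool_pos: [473.1, -330.2, 29.1]
tcp_rot: [3.142, 0.0, 1.664]
contact_force: [-0.4, -0.7, 0.3]
grip_width: 85.5
finger_force: 0.0
time: 55.8
tool_pos: [474.9, -331.8, 163.6]
tcp_rot: [3.136, 0.007, 1.664]
contact_force: [0.1, 0.2, -0.0]
grip_width: 87.3
finger_force: 0.0
time: 56.42
tool_pos: [327.3, -80.4, 158.3]
tcp_rot: [-3.14, -0.001, 1.664]
contact_force: [0.6, 1.1, 1.4]
grip_width: 87.0
finger_force: 0.0
time: 56.8
tool_pos: [330.1, -83.3, 159.0]
tcp_rot: [3.141, 0.0, 1.663]
contact_force: [0.2, 0.0, -0.9]
grip_width: 87.3
finger_force: 0.0
[309.9 184.5] [300 172  16  22 118] [ 606.  -136.4]
[369.4 225.4] [362 218  16  16 192] [ 470.6 -327.3]
[349.5 227.4] [342 220  16  16 189] [ 464.5 -262.8]
[329.3 229.5] [322 222  15  16 184] [ 458.2 -197.2]
```

View pics/t8.png

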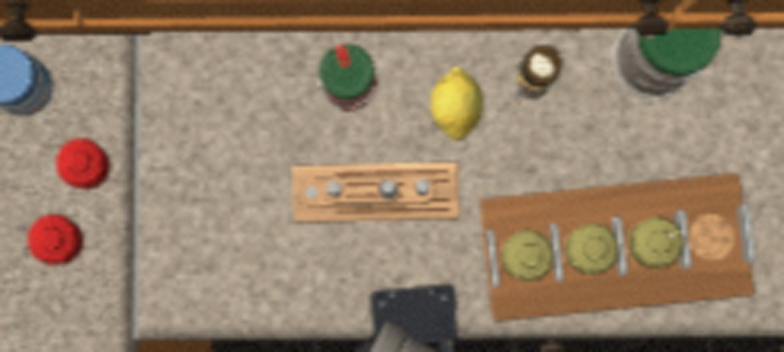

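The pots are centred at (527,255), (592,248) and (657,242). The trivet is folded home and the bystanders are in place, so I'm handing in.

```bash
python3 -c "
from plant import bot
print(bot.close_job())"
```

```text
the job is handed in; nothing more can be done
None
```

The job is handed in: the three olive pots that were present stand centred in bays 1–3 (the bay_3 pot was re-seated after it was knocked), the trivet is folded home slat by slat, and the other things are where they were.

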